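Lap a resin-set straw specimen on the sprung platen

TASK

Clear the lapping station by taking the orange film roll off the platen and lowering it, not dropping it, fully down onto its upright spindle. Then take the red-handled specimen block from the blue tray by its handle and lap it lengthwise along the platen from the blue end to the yellow end in a steady pass, pressing so that the sprung platen stays about half of its travel (6 mm) down all the way and never down to its stop. Finally set the block back flat in the blue tray, let go, and leave everything else on the bench where it stands.

Things in the scene. Friction and masses are not known exactly. Their poses are not given: they have to be found in the camera images.
- station: white lapping station fixed to the bench, 270 mm long (its y) by 130 mm wide (its x); origin at the centre of its underside. Two white side rails 12 mm thick run along its y, their inner faces 47 mm either side of the middle, tops 68 mm above the bench. Between them lies the grey platen, 84 mm wide (x) and 240 mm long (y). The last 20 mm of the platen at the +y end is blue, at the -y end yellow.
- platen_top (a point): centre of the platen's upper face, 58 mm above the bench when unloaded; moves down with the platen
- platen (a joint): how far the platen is pressed down, in m: 0 unloaded, 0.014 at its bottom stop. It only slides vertically and does not tip. It begins to sink under 4 N, then takes 0.8 N more per mm (6 mm: about 9 N in all, of which the resting block's weight gives about 3 N).
- roll: orange roll of lapping film standing upright, 60 mm outside diameter, 80 mm tall, 27 mm bore right through along its z, 0.2 kg; origin at the centre of its lower end. Starts standing on the platen.
- spindle: upright steel spindle fixed to the bench: round base 104 mm diameter and 12 mm thick, post 18 mm diameter with a tapered tip, top 112 mm above the bench; origin at the centre of the underside, z up along the post
- spindle_seat (a point): point on the spindle axis at the base's upper face, 12 mm above the bench, where the roll's lower end comes to rest
- tray: shallow open blue tray fixed to the bench, 134 mm (its x) by 104 mm (its y), walls 5 mm thick and 16 mm high, floor 5 mm thick; origin at the centre of its underside. One of tray and spindle stands to the left of the station, the other to the right.
- block: specimen block of about 0.3 kg: amber resin and aluminium shoe 90 mm (x) by 50 mm (y) by 18 mm, on top a red upright handle 70 mm (x) by 24 mm (y) from 18 to 62 mm height; origin at the centre of the flat amber underside, the face to be lapped. Starts lying in the tray.
- bottle: white plastic rinse bottle with red cap, 66 mm diameter, 180 mm tall, loose, to be left alone; origin at the centre of its underside
- jar: amber glass reagent jar, 76 mm diameter, 130 mm tall, loose, to be left alone; origin at the centre of its underside
- bag: brown kraft sample bag, filled and stiff, 95 mm along its x, 60 mm along its y, 170 mm tall, loose, to be left alone; origin at the centre of its underside
- straws: green glass tumbler of cut straw stems, 80 mm diameter, 200 mm tall over the stems, loose, to be left alone; origin at the centre of its underside
- dishes: stack of three petri dishes, 90 mm diameter, 41 mm tall, loose, to be left alone; origin at the centre of its underside
- spatula: lab spatula with wooden handle lying flat, about 160 mm long along its x, loose, to be left alone; origin near its middle

How it is judged:
On the way, in this order (a step that is already met when the one before it is completed fails the run):
1. the film roll is lowered, still held, well down the spindle (horizontal distance between roll and spindle_seat below 0.008 m and angle between roll's own z axis and vertical below 0.08 rad and z of roll in the frame of spindle_seat below 0.035 m and contact force between the fingers and roll above 0.5 N), for 0.05 s.
2. the film roll rests fully down on the spindle base, upright and let go (horizontal distance between roll and spindle_seat below 0.008 m and angle between roll's own z axis and vertical below 0.08 rad and z of roll in the frame of spindle_seat between -0.004 and 0.004 m and contact force between each of the arm, the fingers and roll below 0.1 N and linear speed of roll below 0.02 m/s), for 0.2 s.
3. the held block, lengthwise, is with its amber face on the platen at the blue end, the platen pressed 2.5 to 10.5 mm down by it (y of block in the frame of station between 0.045 and 0.09 m and x of block in the frame of station between -0.03 and 0.03 m and value of joint platen between 0.0025 and 0.0105 m and contact force between block and station above 1 N and angle between the x axis of block and the y axis of station, either way round below 0.25 rad and contact force between the fingers and block above 0.5 N), for 0.05 s.
4. the held block, lengthwise, is halfway from the blue end to the middle, the platen pressed 2.5 to 10.5 mm down by it (y of block in the frame of station between 0.02 and 0.04 m and x of block in the frame of station between -0.03 and 0.03 m and value of joint platen between 0.0025 and 0.0105 m and contact force between block and station above 1 N and angle between the x axis of block and the y axis of station, either way round below 0.25 rad and contact force between the fingers and block above 0.5 N), for 0.05 s.
5. the held block, lengthwise, is at the middle, the platen pressed 2.5 to 10.5 mm down by it (y of block in the frame of station between -0.01 and 0.01 m and x of block in the frame of station between -0.03 and 0.03 m and value of joint platen between 0.0025 and 0.0105 m and contact force between block and station above 1 N and angle between the x axis of block and the y axis of station, either way round below 0.25 rad and contact force between the fingers and block above 0.5 N), for 0.05 s.
6. the held block, lengthwise, is halfway from the middle to the yellow end, the platen pressed 2.5 to 10.5 mm down by it (y of block in the frame of station between -0.04 and -0.02 m and x of block in the frame of station between -0.03 and 0.03 m and value of joint platen between 0.0025 and 0.0105 m and contact force between block and station above 1 N and angle between the x axis of block and the y axis of station, either way round below 0.25 rad and contact force between the fingers and block above 0.5 N), for 0.05 s.
7. the held block, lengthwise, is at the yellow end, the platen pressed 2.5 to 10.5 mm down by it (y of block in the frame of station between -0.09 and -0.045 m and x of block in the frame of station between -0.03 and 0.03 m and value of joint platen between 0.0025 and 0.0105 m and contact force between block and station above 1 N and angle between the x axis of block and the y axis of station, either way round below 0.25 rad and contact force between the fingers and block above 0.5 N), for 0.05 s.
At the end, for the whole second after the job is handed in: The roll rests on the spindle base, within 8 mm of its axis, within 4 mm of fully down, and upright to 0.08 rad; the block lies flat (0.06 rad) on the floor of the blue tray, its centre within 40 mm of the tray's; both are at rest and let go, and the platen is up again (under 1.5 mm) (horizontal distance between roll and spindle_seat below 0.008 m and angle between roll's own z axis and vertical below 0.08 rad and z of roll in the frame of spindle_seat between -0.004 and 0.004 m and linear speed of each of roll, block below 0.02 m/s and horizontal distance between block and tray below 0.04 m and z of block in the frame of tray between 0.002 and 0.009 m and angle between block's own z axis and vertical below 0.06 rad and contact force between the fingers and block below 0.1 N and contact force between the fingers and roll below 0.1 N and value of joint platen below 0.0015 m); the robot touches nothing.
It fails at once if the platen is pressed to its stop (beyond 12.5 mm) (value of joint platen above 0.0125 m).
It fails at once if a bystander (bottle, jar, bag, straws, dishes, spatula) is moved over 20 mm or, but for the spatula, tipped over 0.35 rad (distance of any of bottle, jar, bag, straws, dishes, spatula from where it was at the start of the episode above 0.02 m or angle between any of bottle, jar, bag, straws, dishes's own z axis and vertical above 0.35 rad).
It also fails if it takes over 72 s, if anything falls off the work surface, if the arm or the gripper's body presses on something with over 40 N, if the wrist force passes 120 N, or if a joint passes its speed limit or range.

ROBOT

A 6-joint arm with a two-finger parallel gripper is mounted at the origin on the work surface. World frame = base frame: x ahead of the robot, y to its left, z up, the work surface at z = 0. Lengths are in m, angles in rad, forces in N, time in s.
With the tool pointing down it reaches from about 0.375 to 0.925 m from the base axis. Payload 5.7 kg.
Tool frame: the origin (TCP) lies midway between the tips of the shut fingers; the grasp point (between the pads) lies 19 mm behind it; z points along the fingers, y is the line along which they close (so a half turn about z gives the same grasp; the last joint's range is limited). The gripper opens to 88 mm and grips with 3 to 60 N. Pads are 20 mm wide; open, the fingers measure 115 mm over their backs; the gripper's body (75 mm by 178 mm) begins 61 mm behind the grasp point.
Start: joints at [-1.437, 0.359, 1.51, -0, 1.272, -0.115], TCP at [0.148, -0.581, 0.223] pointing down, gripper open.
Joint ranges: [-2.97, 2.97], [-1.01, 2.36], [0.21, 2.38], [-0.96, 4.11], [0.2, 2.71], [-2.98, 2.98]. Speed limits (rad/s): [2.39, 2.39, 3.14, 3.14, 3.14, 3.14].

INTERFACE

Orientations are given as a unit quaternion [x, y, z, w].
In Python, from bench import bot gives the robot as it stands.
- The arm moves only by the shell command python3 -m handwheel 'ROWS' [FORCE]. ROWS is JSON, a list of rows, each an object of numbers: "dx", "dy", "dz": the shift along the tool's x, y, z in units of 0.3 m (1.0 is 0.3 m); "ax", "ay", "az": the turn, a rotation vector about the tool's x, y, z in units of 180 degrees (1.0 is 180 degrees); "fingers": the closure in counts, from 0 (fully open) to 255 (shut). A call has 1 to 5 rows; each row is the pose to reach, as a shift and turn from the pose commanded when the call began, along the tool's axes at that moment, turning the shorter way round; what a row does not reach only later rows make up. A row lasts 1/8 s, in which the tool goes at most 62.5 mm and 10.7 degrees, less where a joint would pass 70% of its speed; a pose out of reach is approached as far as the arm can. A call with a number of a shift or a turn outside -1 to 1 is refused whole. A call with a gripper value outside its range is refused whole. The fingers move at their own pace and stop on an object; FORCE is the grip in N (left out, the last holds). Time passes only in rows, so rows that repeat a pose let the fingers close. It gives the time, the measured TCP pose, the force, the opening and the grip force at its end, in the units of the state.
- bot.get_obs(): the state, without advancing time (a new reading comes with each control period).
- bot.capture(name): name is "scene" or "side" or "wrist"; returns the picture (420x560x3 uint8, red, green, blue); there is no depth.
- bot.camera_info(name): a dict with "fx", "fy", "cx", "cy" (pixels), "xyz" and "orientation" of the camera in the world. Camera axes: x right, y up, looking along -z (the intrinsics and any distortion apply to the point x, -y, -z); pixel columns grow to the right and rows downward; lengths in m; the calibration is good to about 2 mm. A picture is of the moment at which its call begins: read the wrist's pose just before it. camera_info takes no time and is no camera call; for the wrist camera it gives the pose at the moment of the call.
- bot.finish_job(): hands the job in; it is judged then, once.
The state is a dict: "clock": time; "joint_positions": joint angles; "joint_velocities": joint speeds; "joint_torque": joint torques, N m; "ee_pos": TCP position; "orientation": TCP orientation; "contact_force": force on the tool from outside, world axes, zero at the start; "ft_torque": the same for the moment, N m; "grip_width": opening from 0.0 (shut) to 1.0 (fully open); "gripper_force": force on a finger pad.
Only numpy, scipy, OpenCV 4.12 (cv2) and the standard library are available. Lean on these libraries where they do the work, as an engineer would, in place of code of your own. Each camera call takes 0.05 s, during which the arm holds its last target. There are 200 camera calls.

## Working session

There is one attempt and no reset: what is moved stays moved. The work goes in short steps, Python scripts to look and compute and a shell command to move; the robot and the scene stay as the last step left them, time stands still between calls to the robot, and variables do not carry over. Pictures are saved under pics/ and viewed, at most 10 in all, crops included, and the job is handed in when it is done.

```bash
ls; mkdir -p pics
python3 - <<'E'
from bench import bot
import cv2,json
o=bot.get_obs();print(o)
for n in("scene","side","wrist"):
    print(n,bot.camera_info(n)); cv2.imwrite(f"pics/{n}0.png",bot.capture(n)[:,:,::-1])
E
```

```text
pics
{'clock': 0.0, 'joint_positions': array([-1.43710154e+00,  3.59504861e-01,  1.51142007e+00, -1.29237312e-05,
        1.27248443e+00, -1.15093650e-01]), 'joint_velocities': array([ 0.00068454,  0.00112579, -0.00194754, -0.00066745,  0.00139388,
        0.00212226]), 'joint_torque': array([-1.86529913e-03, -5.15375090e+01, -2.70720792e+01,  6.74879760e-02,
        3.52447713e-02, -1.53095052e-04]), 'ee_pos': array([ 0.1476381 , -0.58084876,  0.22181438]), 'orientation': array([ 9.92272365e-01,  1.24075493e-01, -1.46225865e-05, -9.08259912e-04]), 'contact_force': array([ 0.14260405, -0.04376512, -0.0324336 ]), 'ft_torque': array([-0.00424648,  0.0442114 ,  0.0257478 ]), 'gripper_force': 0.0, 'grip_width': 0.9994509360066344}
scene {'fx': 441.6400619694363, 'fy': 441.6400619694363, 'cx': 279.6971733718526, 'cy': 209.16525244288908, 'xyz': array([ 1.09702977, -0.26177518,  0.9516434 ]), 'orientation': array([0.24786693, 0.15360691, 0.49586727, 0.81797466])}
side {'fx': 462.7788294649875, 'fy': 462.7788294649875, 'cx': 276.01781262152184, 'cy': 214.05282846001208, 'xyz': array([0.20895466, 0.80031408, 0.62845334]), 'orientation': array([-0.09828728,  0.4622151 ,  0.86539277, -0.16670983])}
wrist {'fx': 331.75290670841224, 'fy': 331.75290670841224, 'cx': 276.1678766814269, 'cy': 209.95428973713382, 'xyz': array([ 0.22889782, -0.56086395,  0.38327813]), 'orientation': array([-0.12046483,  0.0952292 , -0.60641927,  0.78017645])}
```

View pics/scene0.png

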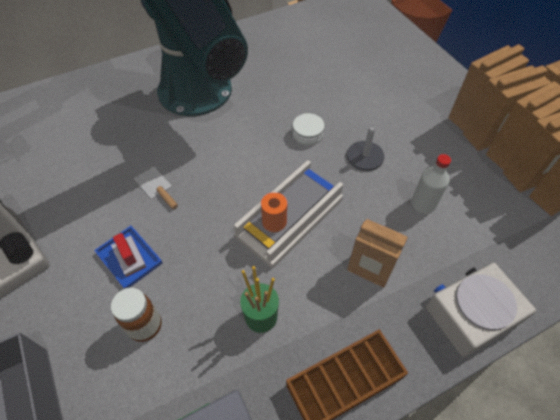

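View pics/side0.png

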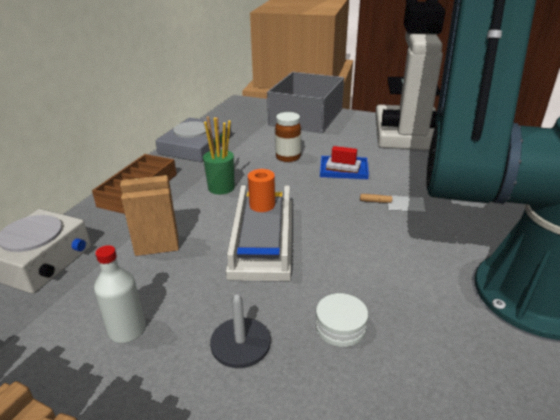

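The scene view shows the station in the middle: blue end at (320,180), yellow end at (258,235), orange roll at (274,211). The tray and block are at (128,255), the spindle base at (365,155) with its tip at (371,128), the dishes at (308,128), the bag at (376,252), the straws at (260,300), the jar at (135,313) and the spatula at (165,193). The side view agrees, with the spindle base at (240,342).

```bash
cat > h.py <<'E'
import numpy as np,cv2
from scipy.spatial.transform import Rotation as R
from bench import bot
def ray(ci,p):
    d=np.array([(p[0]-ci["cx"])/ci["fx"],-(p[1]-ci["cy"])/ci["fy"],-1.])
    return np.array(ci["xyz"]),R.from_quat(ci["orientation"]).apply(d)
def onz(ci,p,z):
    o,d=ray(ci,p); return o+d*(z-o[2])/d[2]
def proj(ci,P):
    q=R.from_quat(ci["orientation"]).inv().apply(np.array(P)-ci["xyz"])
    return np.array([ci["cx"]-ci["fx"]*q[0]/q[2],ci["cy"]+ci["fy"]*q[1]/q[2]])
def tri(c1,p1,c2,p2):
    o1,d1=ray(c1,p1);o2,d2=ray(c2,p2)
    t=np.linalg.lstsq(np.c_[d1,-d2],o2-o1,rcond=None)[0]
    a,b=o1+t[0]*d1,o2+t[1]*d2; return (a+b)/2,np.linalg.norm(a-b)
HSV=dict(blue=((105,150,60),(125,255,255)),yellow=((18,150,100),(30,255,255)),orange=((3,200,120),(14,255,255)),red=((172,150,80),(180,255,255)))
def blobs(im,c,amin=40):
    h=cv2.cvtColor(im,cv2.COLOR_RGB2HSV); lo,hi=HSV[c]
    m=cv2.inRange(h,lo,hi)
    if c=="red": m|=cv2.inRange(h,(0,150,80),(3,255,255))
    return [k for k in cv2.findContours(m,cv2.RETR_EXTERNAL,cv2.CHAIN_APPROX_NONE)[0] if cv2.contourArea(k)>=amin]
def cen(k):
    M=cv2.moments(k); return np.array([M["m10"],M["m01"]])/M["m00"]
E
python3 - <<'E'
from h import *
np.set_printoptions(precision=4,suppress=True)
for n in("scene","side"):
    ci=bot.camera_info(n); im=cv2.imread(f"pics/{n}0.png")[:,:,::-1].copy()
    for c,z in dict(blue=.016,yellow=.058,orange=.1,red=.05).items():
        for k in blobs(im,c):
            p=cen(k); r=cv2.minAreaRect(k)
            print(n,c,p,cv2.contourArea(k),"z%.3f"%z,onz(ci,p,z)[:2], "z.058",onz(ci,p,.058)[:2])
            print("   corners",[onz(ci,q,z)[:2].round(3).tolist() for q in cv2.boxPoints(r)])
    print(n,"tcp px",proj(ci,[.148,-.58,.222]))
s,d=bot.camera_info("scene"),bot.camera_info("side")
print("spindle base",onz(s,(365,155.5),.012),onz(d,(240,341),.012),"tip",tri(s,(371.5,127),d,(238,295)))
print("bag etc", onz(s,(308,125),.041),"straws",onz(s,(262,318),.0),"bottle cap",onz(s,(444,160),.18),"jar top",onz(s,(130,300),.13),"bag top",onz(s,(383,235),.17))
E
```

```text
scene blue [128.3889 258.6093] 953.5 z0.016 [ 0.4952 -0.3605] z.058 [ 0.5222 -0.3561]
   corners [[0.437, -0.426], [0.399, -0.326], [0.537, -0.295], [0.568, -0.39]]
scene blue [318.3882 179.2237] 115.5 z0.016 [0.4991 0.1597] z.058 [0.5259 0.1408]
   corners [[0.465, 0.138], [0.456, 0.153], [0.534, 0.181], [0.542, 0.167]]
scene blue [533.1085  21.8832] 1236.0 z0.016 [0.2433 1.1903] z.058 [0.2816 1.1251]
   corners [[0.281, 0.991], [0.078, 1.183], [0.19, 1.378], [0.382, 1.169]]
scene blue [476.1783  17.0788] 934.5 z0.016 [0.1265 1.0321] z.058 [0.1701 0.974 ]
   corners [[-0.013, 1.0], [0.088, 1.19], [0.288, 1.004], [0.196, 0.83]]
scene yellow [258.9607 234.6077] 195.0 z0.058 [ 0.603  -0.0655] z.058 [ 0.603  -0.0655]
   corners [[0.569, -0.089], [0.559, -0.072], [0.635, -0.044], [0.644, -0.061]]
scene red [122.4863 246.1425] 207.0 z0.050 [ 0.4789 -0.3597] z.058 [ 0.4844 -0.3588]
   corners [[0.444, -0.373], [0.442, -0.352], [0.513, -0.347], [0.515, -0.368]]
scene red [443.7022 159.8409] 98.5 z0.050 [0.6191 0.4712] z.058 [0.6233 0.4647]
   corners [[0.597, 0.466], [0.614, 0.497], [0.641,
[... 1130 characters left out ...]
 -0.087], [0.598, -0.107], [0.53, 0.056], [0.577, 0.074]]
side red [105.4317 253.919 ] 249.0 z0.050 [0.8145 0.2559] z.058 [0.8061 0.2634]
   corners [[0.85, 0.242], [0.813, 0.227], [0.78, 0.27], [0.815, 0.283]]
side red [343.6792 154.7515] 332.0 z0.050 [ 0.485  -0.3449] z.058 [ 0.4812 -0.3291]
   corners [[0.508, -0.296], [0.531, -0.39], [0.461, -0.395], [0.443, -0.302]]
side tcp px [490.749   81.0694]
spindle base [0.4847 0.3186 0.012 ] [0.479  0.3298 0.012 ] tip (array([0.478 , 0.3246, 0.1146]), np.float64(0.0006195475094704632))
bag etc [0.3327 0.2206 0.041 ] straws [ 0.768  -0.1411  0.    ] bottle cap [0.6887 0.3659 0.18  ] jar top [ 0.6594 -0.3723  0.13  ] bag top [0.7837 0.1347 0.17  ]
```

```bash
cat >> h.py <<'E'
def plan(x,y,z,psi,obs=None):
    "deltas in handwheel units from measured pose to a tool-down pose with tool x at bearing psi (deg)"
    o=obs or bot.get_obs(); r=R.from_quat(o["orientation"])
    d=r.inv().apply(np.array([x,y,z])-o["ee_pos"])/.3
    p=np.radians(psi); c,s=np.cos(p),np.sin(p)
    t=R.from_matrix(np.array([[c,s,0],[s,-c,0],[0,0,-1]]))
    a=(r.inv()*t).as_rotvec()/np.pi
    print("d",d.round(4),"a",a.round(4),"rows",np.ceil([np.linalg.norm(d)*.3/.0625,np.linalg.norm(a)*180/10.7]))
def st():
    o=bot.get_obs(); x=R.from_quat(o["orientation"]).as_matrix()
    print("t%.2f"%o["clock"],o["ee_pos"].round(4),"psi %.2f"%np.degrees(np.arctan2(x[1,0],x[0,0])),"z",x[:,2].round(4),"F",o["contact_force"].round(2),"w%.3f g%.1f"%(o["grip_width"],o["gripper_force"]))
E
python3 - <<'E'
from h import *
st(); plan(.58,-.01,.26,20)
ci=bot.camera_info("wrist");o=bot.get_obs();r=R.from_quat(o["orientation"]).inv()
print("cam in tool",r.apply(ci["xyz"]-o["ee_pos"]),"look",r.apply(R.from_quat(ci["orientation"]).apply([0,0,-1])),"up",r.apply(R.from_quat(ci["orientation"]).apply([0,1,0])))
im=cv2.imread("pics/scene0.png")[:,:,::-1]
print(cv2.cvtColor(im[195:225:5,262:288:5].copy(),cv2.COLOR_RGB2HSV).reshape(-1,3).tolist())
E
```

```text
t0.15 [ 0.1477 -0.581   0.222 ] psi 14.26 z [-2.0e-04  1.5e-03 -1.0e+00] F [-0.26  0.55  0.35] w1.003 g0.0
d [ 1.8655 -1.4898 -0.1242] a [-0.0005 -0.0001 -0.0319] rows [12.  1.]
cam in tool [ 0.08368808  0.00033436 -0.16137891] look [-3.03650474e-01 -7.08352534e-04  9.52783232e-01] up [ 9.52783494e-01 -2.95235984e-04  3.03650337e-01]
[[9, 13, 136], [10, 182, 212], [10, 192, 216], [10, 195, 213], [9, 152, 189], [113, 8, 124], [9, 171, 201], [11, 193, 207], [8, 147, 104], [10, 146, 119], [10, 195, 215], [5, 67, 153], [10, 183, 201], [10, 193, 207], [9, 154, 103], [9, 159, 122], [11, 202, 212], [6, 98, 151], [10, 148, 112], [10, 195, 208], [10, 194, 214], [10, 193, 217], [10, 193, 193], [5, 49, 126], [7, 113, 111], [9, 148, 110], [10, 156, 113], [8, 154, 104], [11, 142, 108], [178, 36, 121], [8, 109, 94], [9, 164, 109], [10, 163, 103], [11, 159, 104], [9, 142, 108], [2, 32, 126]]
```

```bash
python3 -m handwheel '[{"dx":0.62,"dy":-0.5,"dz":-0.1},{"dx":0.62,"dy":-0.5,"dz":-0.1},{"dx":0.62,"dy":-0.5,"dz":-0.1},{"dx":0.62,"dy":-0.5,"dz":-0.1}]' 10
python3 -m handwheel '[{"dx":0.62,"dy":-0.5},{"dx":0.62,"dy":-0.5},{"dx":0.62,"dy":-0.5},{"dx":0.62,"dy":-0.5}]'
python3 -m handwheel '[{"dx":0.62,"dy":-0.49,"dz":-0.02,"az":-0.03},{"dx":0.62,"dy":-0.49,"dz":-0.02,"az":-0.03},{"dx":0.62,"dy":-0.49,"dz":-0.02,"az":-0.03},{"dx":0.62,"dy":-0.49,"dz":-0.02,"az":-0.03},{"dx":0.62,"dy":-0.49,"dz":-0.02,"az":-0.03}]'
python3 - <<'E'
from h import *
st(); ci=bot.camera_info("wrist"); im=bot.capture("wrist"); cv2.imwrite("pics/w1.png",im[:,:,::-1])
HSV["orange"]=((3,120,90),(15,255,255))
for k in blobs(im,"orange",500):
    print(cen(k),cv2.boundingRect(k),onz(ci,cen(k),.138))
for c in("blue","yellow"):
    for k in blobs(im,c,200): print(c,cen(k),onz(ci,cen(k),.058),[onz(ci,q,.058)[:2].round(3).tolist() for q in cv2.boxPoints(cv2.minAreaRect(k))])
E
```

```text
t0.15 [ 0.1477 -0.581   0.222 ] psi 14.26 z [-2.0e-04  1.5e-03 -1.0e+00] F [-0.26  0.55  0.35] w1.003 g0.0invalid input at $[0]: expected keys dx, dy, dz, ax, ay, az, fingers
invalid input at $[0]: expected keys dx, dy, dz, ax, ay, az, fingers
invalid input at $[0]: expected keys dx, dy, dz, ax, ay, az, fingers
```

View pics/w1.png

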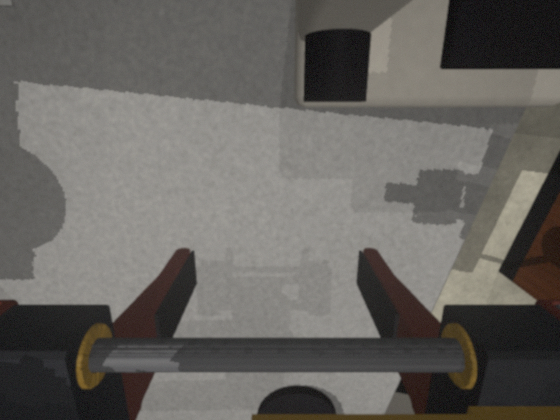

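All keys must be given in every row, so the arm hasn't moved. This wrist view shows only bare bench, with the open fingertips at about (190,250) and (365,250). I'll retype the moves.

```bash
python3 -m handwheel '[{"dx":0.62,"dy":-0.5,"dz":-0.1,"ax":0,"ay":0,"az":0,"fingers":0},{"dx":0.62,"dy":-0.5,"dz":-0.1,"ax":0,"ay":0,"az":0,"fingers":0},{"dx":0.62,"dy":-0.5,"dz":-0.1,"ax":0,"ay":0,"az":0,"fingers":0},{"dx":0.62,"dy":-0.5,"dz":-0.1,"ax":0,"ay":0,"az":0,"fingers":0}]' 10
python3 -m handwheel '[{"dx":0.62,"dy":-0.5,"dz":0,"ax":0,"ay":0,"az":0,"fingers":0},{"dx":0.62,"dy":-0.5,"dz":0,"ax":0,"ay":0,"az":0,"fingers":0},{"dx":0.62,"dy":-0.5,"dz":0,"ax":0,"ay":0,"az":0,"fingers":0},{"dx":0.62,"dy":-0.5,"dz":0,"ax":0,"ay":0,"az":0,"fingers":0}]'
python3 -m handwheel '[{"dx":0.62,"dy":-0.49,"dz":-0.02,"ax":0,"ay":0,"az":-0.03,"fingers":0},{"dx":0.62,"dy":-0.49,"dz":-0.02,"ax":0,"ay":0,"az":-0.03,"fingers":0},{"dx":0.62,"dy":-0.49,"dz":-0.02,"ax":0,"ay":0,"az":-0.03,"fingers":0},{"dx":0.62,"dy":-0.49,"dz":-0.02,"ax":0,"ay":0,"az":-0.03,"fingers":0},{"dx":0.62,"dy":-0.49,"dz":-0.02,"ax":0,"ay":0,"az":-0.03,"fingers":0}]'
python3 - <<'E'
from h import *
st(); ci=bot.camera_info("wrist"); im=bot.capture("wrist"); cv2.imwrite("pics/w2.png",im[:,:,::-1])
HSV["orange"]=((3,120,90),(15,255,255))
for k in blobs(im,"orange",500):
    print(cen(k),cv2.boundingRect(k),onz(ci,cen(k),.138))
for c in("blue","yellow"):
    for k in blobs(im,c,200): print(c,cen(k),onz(ci,cen(k),.058),[onz(ci,q,.058)[:2].round(3).tolist() for q in cv2.boxPoints(cv2.minAreaRect(k))])
E
```

```text
clock: 0.7
ee_pos: [0.292, -0.3883, 0.2528]
orientation: [0.992, 0.124, 0.0, -0.0]
contact_force: [1.0, -0.8, 0.3]
grip_width: 1.002
gripper_force: 0.0
clock: 1.2
ee_pos: [0.4354, -0.197, 0.2528]
orientation: [0.992, 0.124, 0.0, -0.0]
contact_force: [0.2, -1.2, 0.9]
grip_width: 0.998
gripper_force: 0.0
clock: 1.82
ee_pos: [0.5801, -0.0081, 0.2584]
orientation: [0.985, 0.173, 0.0, -0.0]
contact_force: [-0.2, -0.5, -0.6]
grip_width: 0.993
gripper_force: 0.0
t1.82 [ 0.5801 -0.0081  0.2584] psi 19.89 z [ 6.e-04  8.e-04 -1.e+00] F [-0.23 -0.47 -0.56] w0.993 g0.0
[288.13092757 191.15889352] (256, 152, 67, 76) [ 0.59432488 -0.01409251  0.138     ]
blue [487.92616863 285.1383792 ] [ 0.54810224 -0.29699159  0.058     ] [[0.549, -0.241], [0.584, -0.339], [0.544, -0.365], [0.508, -0.264]]
blue [134.34878973 179.55453485] [0.5301965  0.14174094 0.058     ] [[0.563, 0.164], [0.572, 0.147], [0.494, 0.117], [0.484, 0.135]]
yellow [464.49099099 349.46756757] [ 0.45364438 -0.31803183  0.058     ] [[0.476, -0.273], [0.494, -0.29], [0.419, -0.371], [0.399, -0.354]]
yellow [331.45498084 178.27285167] [ 0.60621367 -0.06382352  0.058     ] [[0.562, -0.07], [0.641, -0.041], [0.647, -0.059], [0.568, -0.09]]
yellow [515.37420841  67.09959701] [ 0.77430678 -0.1935388   0.058     ] [[0.757, -0.155], [0.765, -0.151], [0.79, -0.228], [0.782, -0.232]]
yellow [523.12299465  39.49019608] [ 0.79858746 -0.18703294  0.058     ] [[0.781, -0.153], [0.82, -0.213], [0.815, -0.219], [0.775, -0.159]]
yellow [503.56881214  17.64835165] [ 0.80860126 -0.15879132  0.058     ] [[0.786, -0.137], [0.835, -0.176], [0.832, -0.181], [0.783, -0.143]]
```

View pics/w2.png

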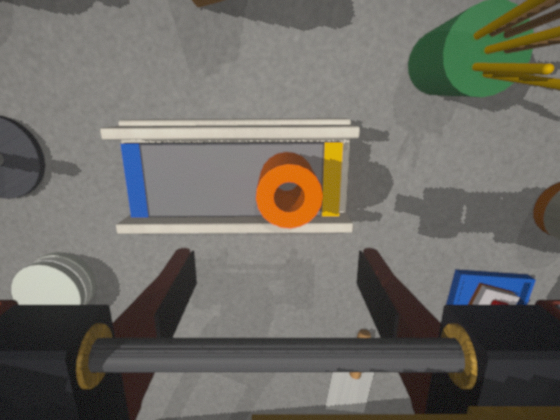

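The roll's top ring is centred at about (289.5,195.5), with the blue end at (134,180) and the yellow end at (331,178). The fitted station length is 219.6 mm against the expected 220 mm, and its yaw is 20.2°.

Run:
```python
from h import *
ci=bot.camera_info("wrist")
p=onz(ci,(289.5,195.5),.138); e=[onz(ci,q,.138) for q in((256,195.5),(323,195.5))]
print(p,np.linalg.norm(e[0]-e[1])); plan(p[0],p[1],.1,20.2)
```

```text
[ 0.58953808 -0.01829899  0.138     ] 0.058857104783871586
d [0.0245 0.0392 0.5273] a [-0.0001  0.0002 -0.0021] rows [3. 1.]
```

```bash
python3 -m handwheel '[{"dx":0.025,"dy":0.04,"dz":0.1,"ax":0,"ay":0,"az":0,"fingers":0},{"dx":0.025,"dy":0.04,"dz":0.25,"ax":0,"ay":0,"az":0,"fingers":0},{"dx":0.025,"dy":0.04,"dz":0.4,"ax":0,"ay":0,"az":0,"fingers":0},{"dx":0.025,"dy":0.04,"dz":0.53,"ax":0,"ay":0,"az":0,"fingers":0},{"dx":0.025,"dy":0.04,"dz":0.53,"ax":0,"ay":0,"az":0,"fingers":0}]' 15
python3 -m handwheel '[{"dx":0,"dy":0,"dz":0,"ax":0,"ay":0,"az":0,"fingers":255},{"dx":0,"dy":0,"dz":0,"ax":0,"ay":0,"az":0,"fingers":255},{"dx":0,"dy":0,"dz":0,"ax":0,"ay":0,"az":0,"fingers":255},{"dx":0,"dy":0,"dz":0,"ax":0,"ay":0,"az":0,"fingers":255},{"dx":0,"dy":0,"dz":0,"ax":0,"ay":0,"az":0,"fingers":255}]'
```

```text
clock: 2.5
ee_pos: [0.5858, -0.0206, 0.0971]
orientation: [0.985, 0.17, -0.004, -0.001]
contact_force: [0.1, -0.6, 0.4]
grip_width: 0.997
gripper_force: 0.0
clock: 3.12
ee_pos: [0.5904, -0.0195, 0.1004]
orientation: [0.985, 0.171, 0.001, 0.0]
contact_force: [2.0, 0.9, 2.0]
grip_width: 0.672
gripper_force: 15.0
```

Roll held: the width of 59 mm matches its 60 mm diameter. Next I lift it and go to a viewpoint beside the spindle.

```bash
python3 -m handwheel '[{"dx":0,"dy":0,"dz":-0.1,"ax":0,"ay":0,"az":0,"fingers":255},{"dx":0,"dy":0,"dz":-0.25,"ax":0,"ay":0,"az":0,"fingers":255},{"dx":0,"dy":0,"dz":-0.4,"ax":0,"ay":0,"az":0,"fingers":255},{"dx":0,"dy":0,"dz":-0.4,"ax":0,"ay":0,"az":0,"fingers":255}]' 20
python3 - <<'E'
from h import *
st(); plan(.515,.2,.22,20.2)
E
```

```text
clock: 3.62
ee_pos: [0.5919, -0.0201, 0.2231]
orientation: [0.985, 0.171, 0.003, 0.001]
contact_force: [0.4, -0.1, -2.5]
grip_width: 0.671
gripper_force: 20.0
t3.62 [ 0.5919 -0.0201  0.2231] psi 19.67 z [ 0.0066 -0.0013 -1.    ] F [ 0.4  -0.1  -2.54] w0.671 g20.0
d [ 0.0055 -0.7771  0.0076] a [ 0.0011 -0.0018 -0.0029] rows [4. 1.]
```

```bash
python3 -m handwheel '[{"dx":0,"dy":-0.18,"dz":0,"ax":0,"ay":0,"az":-0.002,"fingers":255},{"dx":0,"dy":-0.38,"dz":0,"ax":0,"ay":0,"az":-0.002,"fingers":255},{"dx":0,"dy":-0.58,"dz":0,"ax":0,"ay":0,"az":-0.002,"fingers":255},{"dx":0,"dy":-0.77,"dz":0,"ax":0,"ay":0,"az":-0.002,"fingers":255},{"dx":0,"dy":-0.77,"dz":0,"ax":0,"ay":0,"az":-0.002,"fingers":255}]'
python3 - <<'E'
from h import *
import json
st(); ci=bot.camera_info("wrist"); im=bot.capture("wrist"); cv2.imwrite("pics/w3.png",im[:,:,::-1])
json.dump({k:(v.tolist() if hasattr(v,"tolist") else v) for k,v in ci.items()},open("ci3.json","w"))
print(proj(ci,[.48,.325,.112]),proj(ci,[.48,.325,.012]))
E
```

```text
clock: 4.25
ee_pos: [0.5087, 0.2008, 0.2177]
orientation: [0.984, 0.176, -0.002, -0.0]
contact_force: [-0.9, -0.1, -1.8]
grip_width: 0.667
gripper_force: 20.0
t4.25 [0.5087 0.2008 0.2177] psi 20.30 z [-0.0041  0.     -1.    ] F [-0.92 -0.12 -1.75] w0.667 g20.0
[123.74130938 189.20240506] [163.11872359 167.00159185]
```

View pics/w3.png

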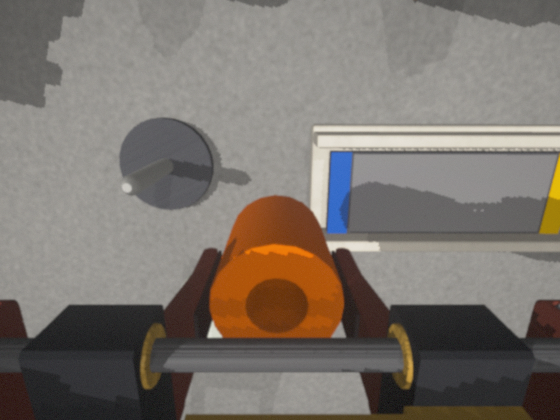

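The spindle base ellipse spans columns 120–214 and rows 118–209, so its centre is at about (167,163.5). The post tip is at (127,186.5). The station's blue end is at (340,193).

Run:
```python
from h import *
import json
ci=json.load(open("ci3.json"))
b=onz(ci,(167,163.5),.012); e=[onz(ci,q,.012) for q in((120,163.5),(214,163.5))]
print("base",b,np.linalg.norm(e[0]-e[1]),"tip",onz(ci,(127,186.5),.111))
im=cv2.imread("pics/w3.png")
for q in blobs(im[:,:,::-1].copy(),"orange",500): print("roll",cv2.boundingRect(q))
st(); plan(.4795,.3245,.22,20.2)
# roll top expected under grasp
ci2=bot.camera_info("wrist"); o=bot.get_obs(); print(proj(ci2,o["ee_pos"]+[0,0,.038]))
```

```text
base [0.4853286  0.32192673 0.012     ] 0.10462900590554713 tip [0.48281687 0.32331482 0.111     ]
roll (210, 203, 134, 135)
t4.30 [0.5099 0.1989 0.2179] psi 20.23 z [-0.0031 -0.0011 -1.    ] F [ 0.09 -0.29 -1.3 ] w0.670 g20.0
d [ 0.0496 -0.4278 -0.0071] a [-0.      0.0011  0.0002] rows [3. 1.]
[275.76224038 308.36046436]
```

```bash
python3 -m handwheel '[{"dx":0.02,"dy":-0.18,"dz":0,"ax":0,"ay":0,"az":0,"fingers":255},{"dx":0.055,"dy":-0.34,"dz":0.05,"ax":0,"ay":0,"az":0,"fingers":255},{"dx":0.055,"dy":-0.425,"dz":0.14,"ax":0,"ay":0,"az":0,"fingers":255},{"dx":0.055,"dy":-0.425,"dz":0.14,"ax":0,"ay":0,"az":0,"fingers":255},{"dx":0.055,"dy":-0.425,"dz":0.14,"ax":0,"ay":0,"az":0,"fingers":255}]'
python3 - <<'E'
from h import *
st(); A=[]
for n in("side","scene"):
    im=bot.capture(n); c=proj(bot.camera_info(n),[.4815,.3238,.12]).astype(int)
    x0,y0=c[0]-50,max(c[1]-60,0); print(n,x0,y0)
    A.append(cv2.resize(im[y0:y0+100,x0:x0+100],None,fx=4,fy=4,interpolation=cv2.INTER_CUBIC))
cv2.imwrite("pics/s4.png",np.hstack(A)[:,:,::-1])
E
```

```text
clock: 4.92
ee_pos: [0.4844, 0.3218, 0.1774]
orientation: [0.985, 0.173, -0.0, 0.001]
contact_force: [0.4, -0.8, -0.7]
grip_width: 0.668
gripper_force: 20.0
t4.92 [0.4844 0.3218 0.1774] psi 19.96 z [-5.0e-04 -1.2e-03 -1.0e+00] F [ 0.36 -0.77 -0.75] w0.668 g20.0
side 186 231
scene 322 66
```

View pics/s4.png

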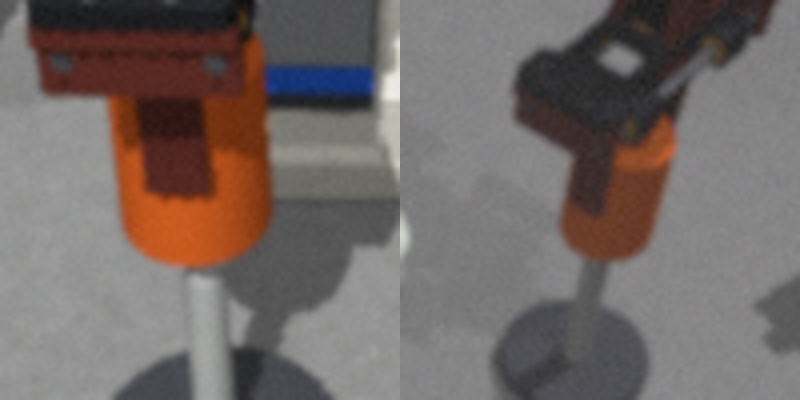

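Left crop (side view): the roll's lower end is centred at x≈198 and the post axis at ≈202. Right crop (scene): roll ≈605, post axis ≈600. The post extends just below the roll, and about 2–3 mm of correction is needed.

Run:
```python
from h import *
P=np.array([.4844,.3218,.135]);M=[];
for n in("side","scene"):
    ci=bot.camera_info(n); M.append([(proj(ci,P+d)-proj(ci,P))[0]/.001 for d in(np.array([.001,0,0]),np.array([0,.001,0]))])
d=np.linalg.solve(M,[4/4,-5/4]); print(d); st()
o=bot.get_obs()
T=o["ee_pos"]+[d[0],d[1],0]; plan(T[0],T[1],.174,20.2)
```

```text
[ 0.00024599 -0.00400492]
t5.03 [0.485  0.3221 0.1783] psi 19.92 z [ 0.0011  0.     -1.    ] F [ 0.07 -0.11 -1.27] w0.670 g20.0
d [-0.0038  0.0128  0.0143] a [ 0.0001 -0.0003 -0.0016] rows [1. 1.]
```

```bash
python3 -m handwheel '[{"dx":-0.003,"dy":0.01,"dz":0,"ax":0,"ay":0,"az":0,"fingers":255},{"dx":-0.003,"dy":0.01,"dz":0,"ax":0,"ay":0,"az":0,"fingers":255},{"dx":-0.003,"dy":0.01,"dz":0.05,"ax":0,"ay":0,"az":0,"fingers":255},{"dx":-0.003,"dy":0.01,"dz":0.08,"ax":0,"ay":0,"az":0,"fingers":255},{"dx":-0.003,"dy":0.01,"dz":0.1,"ax":0,"ay":0,"az":0,"fingers":255}]'
python3 - <<'E'
from h import *
st(); A=[]
for n in("side","scene"):
    im=bot.capture(n); c=proj(bot.camera_info(n),[.4815,.3238,.12]).astype(int)
    x0,y0=c[0]-50,max(c[1]-60,0)
    A.append(cv2.resize(im[y0:y0+100,x0:x0+100],None,fx=4,fy=4,interpolation=cv2.INTER_CUBIC))
cv2.imwrite("pics/s5.png",np.hstack(A)[:,:,::-1]); st()
E
```

```text
clock: 5.65
ee_pos: [0.4833, 0.32, 0.1464]
orientation: [0.985, 0.174, -0.001, 0.0]
contact_force: [0.1, 0.0, -1.8]
grip_width: 0.671
gripper_force: 20.0
t5.65 [0.4833 0.32   0.1464] psi 20.02 z [-1.6e-03 -7.0e-04 -1.0e+00] F [ 0.08  0.02 -1.81] w0.671 g20.0
t5.75 [0.4832 0.32   0.1465] psi 20.02 z [-1.9e-03 -8.0e-04 -1.0e+00] F [-1.27  0.41 -1.75] w0.667 g20.0
```

View pics/s5.png

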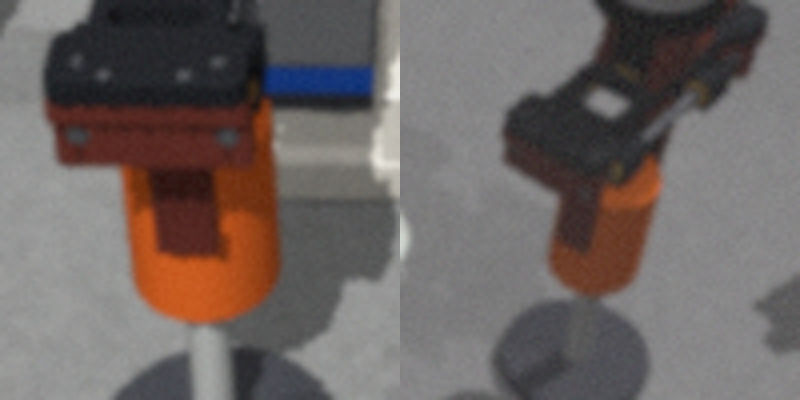

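The post now enters the roll in both views: side centre 208 against post 208, scene 593 against about 590. The contact force is near zero, so I lower it down the post.

```bash
python3 -m handwheel '[{"dx":-0.003,"dy":0,"dz":0.04,"ax":0,"ay":0,"az":0,"fingers":255},{"dx":-0.003,"dy":0,"dz":0.08,"ax":0,"ay":0,"az":0,"fingers":255},{"dx":-0.003,"dy":0,"dz":0.12,"ax":0,"ay":0,"az":0,"fingers":255},{"dx":-0.003,"dy":0,"dz":0.15,"ax":0,"ay":0,"az":0,"fingers":255},{"dx":-0.003,"dy":0,"dz":0.15,"ax":0,"ay":0,"az":0,"fingers":255}]'
python3 -c "from h import *; st()"
```

```text
clock: 6.38
ee_pos: [0.4824, 0.3196, 0.1017]
orientation: [0.985, 0.174, -0.001, 0.0]
contact_force: [-0.6, 0.1, -2.5]
grip_width: 0.668
gripper_force: 20.0
t6.38 [0.4824 0.3196 0.1017] psi 20.02 z [-1.7e-03 -7.0e-04 -1.0e+00] F [-0.6   0.07 -2.52] w0.668 g20.0
```

```bash
python3 -m handwheel '[{"dx":0,"dy":0,"dz":0.04,"ax":0,"ay":0,"az":0,"fingers":255},{"dx":0,"dy":0,"dz":0.08,"ax":0,"ay":0,"az":0,"fingers":255},{"dx":0,"dy":0,"dz":0.12,"ax":0,"ay":0,"az":0,"fingers":255},{"dx":0,"dy":0,"dz":0.145,"ax":0,"ay":0,"az":0,"fingers":255},{"dx":0,"dy":0,"dz":0.145,"ax":0,"ay":0,"az":0,"fingers":255}]'
python3 -m handwheel '[{"dx":0,"dy":0,"dz":0.005,"ax":0,"ay":0,"az":0,"fingers":255},{"dx":0,"dy":0,"dz":0.01,"ax":0,"ay":0,"az":0,"fingers":255},{"dx":0,"dy":0,"dz":0.01,"ax":0,"ay":0,"az":0,"fingers":255}]'
```

```text
clock: 7.0
ee_pos: [0.4826, 0.3197, 0.0584]
orientation: [0.985, 0.174, -0.001, 0.0]
contact_force: [0.4, 0.4, -1.9]
grip_width: 0.671
gripper_force: 20.0
clock: 7.38
ee_pos: [0.4832, 0.32, 0.0564]
orientation: [0.985, 0.174, 0.0, -0.0]
contact_force: [-0.5, -0.1, -2.1]
grip_width: 0.669
gripper_force: 20.0
```

Still about 2 mm off the base, so I go a little further down.

```bash
python3 -m handwheel '[{"dx":0,"dy":0,"dz":0.004,"ax":0,"ay":0,"az":0,"fingers":255},{"dx":0,"dy":0,"dz":0.008,"ax":0,"ay":0,"az":0,"fingers":255},{"dx":0,"dy":0,"dz":0.008,"ax":0,"ay":0,"az":0,"fingers":255}]'
python3 -m handwheel '[{"dx":0,"dy":0,"dz":0.004,"ax":0,"ay":0,"az":0,"fingers":255},{"dx":0,"dy":0,"dz":0.004,"ax":0,"ay":0,"az":0,"fingers":255}]'
```

```text
clock: 7.75
ee_pos: [0.4832, 0.3201, 0.0551]
orientation: [0.985, 0.174, 0.0, -0.0]
contact_force: [-2.9, -1.5, 8.9]
grip_width: 0.669
gripper_force: 20.0
clock: 8.0
ee_pos: [0.4833, 0.3201, 0.055]
orientation: [0.985, 0.174, 0.001, -0.0]
contact_force: [-5.5, -3.0, 19.4]
grip_width: 0.665
gripper_force: 20.0
```

Seated: the upward force jumped and z stopped moving. I release slowly and retreat.

```bash
python3 -m handwheel '[{"dx":0,"dy":0,"dz":-0.005,"ax":0,"ay":0,"az":0,"fingers":255},{"dx":0,"dy":0,"dz":-0.005,"ax":0,"ay":0,"az":0,"fingers":0},{"dx":0,"dy":0,"dz":-0.005,"ax":0,"ay":0,"az":0,"fingers":0},{"dx":0,"dy":0,"dz":-0.005,"ax":0,"ay":0,"az":0,"fingers":0},{"dx":0,"dy":0,"dz":-0.005,"ax":0,"ay":0,"az":0,"fingers":0}]'
python3 -m handwheel '[{"dx":0,"dy":0,"dz":0,"ax":0,"ay":0,"az":0,"fingers":0},{"dx":0,"dy":0,"dz":-0.15,"ax":0,"ay":0,"az":0,"fingers":0},{"dx":0,"dy":0,"dz":-0.35,"ax":0,"ay":0,"az":0,"fingers":0},{"dx":0,"dy":0,"dz":-0.55,"ax":0,"ay":0,"az":0,"fingers":0},{"dx":0,"dy":0,"dz":-0.55,"ax":0,"ay":0,"az":0,"fingers":0}]'
python3 - <<'E'
from h import *
st(); plan(.475,-.36,.26,5); A=[]
for n in("side","scene"):
    im=bot.capture(n); c=proj(bot.camera_info(n),[.4815,.3238,.05]).astype(int)
    A.append(cv2.resize(im[c[1]-50:c[1]+50,c[0]-50:c[0]+50],None,fx=4,fy=4,interpolation=cv2.INTER_CUBIC))
cv2.imwrite("pics/s6.png",np.hstack(A)[:,:,::-1])
E
```

```text
clock: 8.62
ee_pos: [0.4831, 0.3199, 0.0539]
orientation: [0.985, 0.174, -0.0, -0.0]
contact_force: [1.1, -0.5, 0.7]
grip_width: 0.998
gripper_force: 0.0
clock: 9.25
ee_pos: [0.4864, 0.3217, 0.2246]
orientation: [0.985, 0.174, 0.005, -0.002]
contact_force: [-0.1, -0.5, -0.9]
grip_width: 0.997
gripper_force: 0.0
t9.25 [0.4864 0.3217 0.2246] psi 20.02 z [ 0.0096  0.005  -0.9999] F [-0.09 -0.54 -0.87] w0.997 g0.0
d [-0.8123  2.1218 -0.1296] a [-0.0009 -0.0033  0.0835] rows [11.  2.]
```

View pics/s6.png

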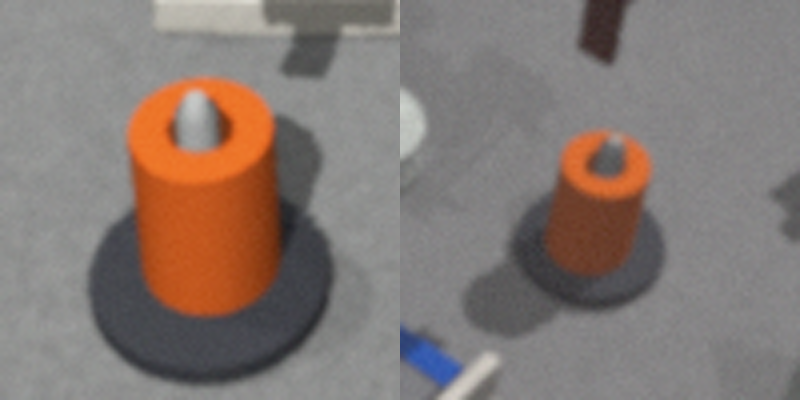

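The roll stands upright and fully down, with the post tip out of its bore (side crop (198,110), scene crop (612,145)). I go to the tray.

```bash
python3 -m handwheel '[{"dx":-0.27,"dy":0.7,"dz":-0.13,"ax":0,"ay":0,"az":0,"fingers":0},{"dx":-0.27,"dy":0.7,"dz":-0.13,"ax":0,"ay":0,"az":0,"fingers":0},{"dx":-0.27,"dy":0.7,"dz":-0.13,"ax":0,"ay":0,"az":0,"fingers":0},{"dx":-0.27,"dy":0.7,"dz":-0.13,"ax":0,"ay":0,"az":0,"fingers":0}]'
python3 -m handwheel '[{"dx":-0.27,"dy":0.7,"dz":0,"ax":0,"ay":0,"az":0,"fingers":0},{"dx":-0.27,"dy":0.7,"dz":0,"ax":0,"ay":0,"az":0,"fingers":0},{"dx":-0.27,"dy":0.7,"dz":0,"ax":0,"ay":0,"az":0,"fingers":0},{"dx":-0.27,"dy":0.7,"dz":0,"ax":0,"ay":0,"az":0,"fingers":0}]'
python3 -m handwheel '[{"dx":-0.27,"dy":0.7,"dz":0,"ax":0,"ay":0,"az":0.083,"fingers":0},{"dx":-0.27,"dy":0.7,"dz":0,"ax":0,"ay":0,"az":0.083,"fingers":0},{"dx":-0.27,"dy":0.7,"dz":0,"ax":0,"ay":0,"az":0.083,"fingers":0},{"dx":-0.27,"dy":0.7,"dz":0,"ax":0,"ay":0,"az":0.083,"fingers":0},{"dx":-0.27,"dy":0.7,"dz":0,"ax":0,"ay":0,"az":0.083,"fingers":0}]'
python3 - <<'E'
from h import *
st(); ci=bot.camera_info("wrist"); im=bot.capture("wrist"); cv2.imwrite("pics/w7.png",im[:,:,::-1])
for c,z in(("blue",.016),("red",.067)):
    for k in blobs(im,c,300):
        r=cv2.minAreaRect(k); q=[onz(ci,x,z)[:2] for x in cv2.boxPoints(r)]
        print(c,cv2.contourArea(k),cen(k),np.mean(q,0),np.round(q,4).tolist())
E
```

```text
clock: 9.85
ee_pos: [0.4772, 0.0925, 0.2563]
orientation: [0.985, 0.173, -0.002, -0.0]
contact_force: [0.5, 0.2, 0.4]
grip_width: 1.003
gripper_force: 0.0
clock: 10.35
ee_pos: [0.473, -0.1324, 0.2558]
orientation: [0.985, 0.173, -0.002, -0.001]
contact_force: [0.7, 0.3, 0.3]
grip_width: 1.001
gripper_force: 0.0
clock: 10.98
ee_pos: [0.4691, -0.3572, 0.2552]
orientation: [0.999, 0.043, -0.002, -0.001]
contact_force: [-0.7, 0.3, 0.1]
grip_width: 1.005
gripper_force: 0.0
t10.97 [ 0.4691 -0.3572  0.2552] psi 4.88 z [-0.0031  0.0025 -1.    ] F [-0.75  0.34  0.11] w1.005 g0.0
blue 9022.5 [279.4322527 157.4308488] [ 0.48675654 -0.35999478] [[0.5368, -0.2924], [0.5641, -0.3906], [0.4392, -0.4324], [0.4069, -0.3245]]
red 1223.5 [278.75057894 164.56055033] [ 0.49004091 -0.35793202] [[0.5232, -0.3447], [0.525, -0.3652], [0.4569, -0.3718], [0.4551, -0.3501]]
```

View pics/w7.png

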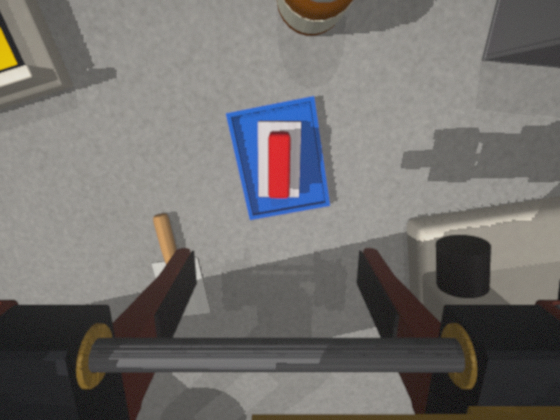

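The tray spans (228,98)–(329,217). The red handle lies at (269–290,131–198), almost along the image vertical. The spatula is at (165,240) and a white fixture starts at column 408 or so.

Run:
```python
from h import *
ci=bot.camera_info("wrist")
for z in(0.,.05,.1,.15): print(z,onz(ci,(408,220),z)[:2],onz(ci,(437,240),z)[:2])
plan(.4875,-.358,.032,5.5)
```

```text
0.0 [ 0.4207946  -0.53434484] [ 0.39591127 -0.57938493]
0.05 [ 0.43668455 -0.51208904] [ 0.41478826 -0.55172243]
0.1 [ 0.45257449 -0.48983324] [ 0.43366524 -0.52405993]
0.15 [ 0.46846444 -0.46757744] [ 0.45254223 -0.49639744]
d [0.0622 0.0173 0.7445] a [-0.0012  0.0009 -0.0031] rows [4. 1.]
```

Clear of the fixture. I descend, grip and check.

```bash
python3 -m handwheel '[{"dx":0.06,"dy":0.017,"dz":0.18,"ax":0,"ay":0,"az":-0.003,"fingers":0},{"dx":0.06,"dy":0.017,"dz":0.38,"ax":0,"ay":0,"az":-0.003,"fingers":0},{"dx":0.06,"dy":0.017,"dz":0.56,"ax":0,"ay":0,"az":-0.003,"fingers":0},{"dx":0.06,"dy":0.017,"dz":0.7,"ax":0,"ay":0,"az":-0.003,"fingers":0},{"dx":0.06,"dy":0.017,"dz":0.745,"ax":0,"ay":0,"az":-0.003,"fingers":0}]' 45
python3 -m handwheel '[{"dx":0,"dy":0,"dz":0,"ax":0,"ay":0,"az":0,"fingers":0},{"dx":0,"dy":0,"dz":0,"ax":0,"ay":0,"az":0,"fingers":255},{"dx":0,"dy":0,"dz":0,"ax":0,"ay":0,"az":0,"fingers":255},{"dx":0,"dy":0,"dz":0,"ax":0,"ay":0,"az":0,"fingers":255},{"dx":0,"dy":0,"dz":0,"ax":0,"ay":0,"az":0,"fingers":255}]'
python3 -m handwheel '[{"dx":0,"dy":0,"dz":0,"ax":0,"ay":0,"az":0,"fingers":255},{"dx":0,"dy":0,"dz":0,"ax":0,"ay":0,"az":0,"fingers":255},{"dx":0,"dy":0,"dz":0,"ax":0,"ay":0,"az":0,"fingers":255},{"dx":0,"dy":0,"dz":0,"ax":0,"ay":0,"az":0,"fingers":255}]'; python3 -c "from h import *;st()"
```

```text
clock: 11.65
ee_pos: [0.4866, -0.3549, 0.0313]
orientation: [0.999, 0.05, -0.002, -0.003]
contact_force: [-0.8, 0.5, -0.1]
grip_width: 0.998
gripper_force: 0.0
clock: 12.28
ee_pos: [0.489, -0.359, 0.0351]
orientation: [0.999, 0.049, 0.0, 0.0]
contact_force: [-0.3, 0.5, 0.7]
grip_width: 0.586
gripper_force: 0.0
clock: 12.78
ee_pos: [0.4887, -0.3585, 0.0345]
orientation: [0.999, 0.049, -0.0, -0.0]
contact_force: [-0.1, -0.3, -0.9]
grip_width: 0.273
gripper_force: 44.9
t12.78 [ 0.4887 -0.3585  0.0345] psi 5.62 z [-3.e-04  4.e-04 -1.e+00] F [-0.07 -0.31 -0.94] w0.273 g44.9
```

Held: 24 mm width, TCP 29.5 mm above the block's underside. I lift it.

```bash
python3 -m handwheel '[{"dx":0,"dy":0,"dz":-0.1,"ax":0,"ay":0,"az":0,"fingers":255},{"dx":0,"dy":0,"dz":-0.25,"ax":0,"ay":0,"az":0,"fingers":255},{"dx":0,"dy":0,"dz":-0.4,"ax":0,"ay":0,"az":0,"fingers":255},{"dx":0,"dy":0,"dz":-0.5,"ax":0,"ay":0,"az":0,"fingers":255},{"dx":0,"dy":0,"dz":-0.5,"ax":0,"ay":0,"az":0,"fingers":255}]'
python3 - <<'E'
from h import *
st(); plan(.543,.103,.185,110.2)
E
```

```text
clock: 13.4
ee_pos: [0.49, -0.3598, 0.1866]
orientation: [0.999, 0.049, 0.002, 0.002]
contact_force: [-0.1, 0.1, -2.9]
grip_width: 0.269
gripper_force: 44.9
t13.40 [ 0.49   -0.3598  0.1866] psi 5.62 z [ 0.0036 -0.0032 -1.    ] F [-0.15  0.14 -2.86] w0.269 g44.9
d [ 3.2670e-01 -1.5181e+00  1.1000e-03] a [ 1.80e-03  3.00e-04 -5.81e-01] rows [ 8. 10.]
```

```bash
python3 -m handwheel '[{"dx":0.163,"dy":-0.76,"dz":0,"ax":0,"ay":0,"az":0,"fingers":255},{"dx":0.163,"dy":-0.76,"dz":0,"ax":0,"ay":0,"az":0,"fingers":255},{"dx":0.163,"dy":-0.76,"dz":0,"ax":0,"ay":0,"az":0,"fingers":255},{"dx":0.163,"dy":-0.76,"dz":0,"ax":0,"ay":0,"az":0,"fingers":255}]'
python3 -m handwheel '[{"dx":0.163,"dy":-0.76,"dz":0,"ax":0,"ay":0,"az":-0.28,"fingers":255},{"dx":0.163,"dy":-0.76,"dz":0,"ax":0,"ay":0,"az":-0.28,"fingers":255},{"dx":0.163,"dy":-0.76,"dz":0,"ax":0,"ay":0,"az":-0.28,"fingers":255},{"dx":0.163,"dy":-0.76,"dz":0,"ax":0,"ay":0,"az":-0.28,"fingers":255},{"dx":0.163,"dy":-0.76,"dz":0,"ax":0,"ay":0,"az":-0.28,"fingers":255}]'
python3 -m handwheel '[{"dx":0,"dy":0,"dz":0,"ax":0,"ay":0,"az":-0.3,"fingers":255},{"dx":0,"dy":0,"dz":0,"ax":0,"ay":0,"az":-0.3,"fingers":255},{"dx":0,"dy":0,"dz":0,"ax":0,"ay":0,"az":-0.3,"fingers":255},{"dx":0,"dy":0,"dz":0,"ax":0,"ay":0,"az":-0.3,"fingers":255},{"dx":0,"dy":0,"dz":0,"ax":0,"ay":0,"az":-0.3,"fingers":255}]'
python3 -m handwheel '[{"dx":0,"dy":0,"dz":0,"ax":0,"ay":0,"az":-0.001,"fingers":255}]'
python3 - <<'E'
from h import *
st(); plan(.543,.103,.095,110.2)
E
```

```text
clock: 13.9
ee_pos: [0.5134, -0.124, 0.1822]
orientation: [0.999, 0.049, -0.002, -0.001]
contact_force: [0.2, -0.8, -2.4]
grip_width: 0.269
gripper_force: 44.9
clock: 14.52
ee_pos: [0.5401, 0.108, 0.1822]
orientation: [0.881, 0.474, -0.001, -0.001]
contact_force: [-0.4, -0.2, -2.1]
grip_width: 0.275
gripper_force: 44.9
clock: 15.15
ee_pos: [0.5399, 0.1046, 0.1821]
orientation: [0.573, 0.82, -0.001, -0.002]
contact_force: [-0.1, 0.8, -2.8]
grip_width: 0.27
gripper_force: 44.9
clock: 15.28
ee_pos: [0.5401, 0.1046, 0.1825]
orientation: [0.575, 0.818, -0.001, -0.001]
contact_force: [0.2, -0.6, -2.6]
grip_width: 0.271
gripper_force: 44.9
t15.28 [0.5401 0.1046 0.1825] psi 109.82 z [-3.6e-03 -1.0e-04 -1.0e+00] F [ 0.24 -0.6  -2.55] w0.271 g44.9
d [-0.0087  0.0084  0.2916] a [-0.0011 -0.0004 -0.0021] rows [2. 1.]
```

```bash
python3 -m handwheel '[{"dx":-0.008,"dy":0.008,"dz":0.1,"ax":0,"ay":0,"az":-0.002,"fingers":255},{"dx":-0.008,"dy":0.008,"dz":0.2,"ax":0,"ay":0,"az":-0.002,"fingers":255},{"dx":-0.008,"dy":0.008,"dz":0.27,"ax":0,"ay":0,"az":-0.002,"fingers":255},{"dx":-0.008,"dy":0.008,"dz":0.29,"ax":0,"ay":0,"az":-0.002,"fingers":255},{"dx":-0.008,"dy":0.008,"dz":0.29,"ax":0,"ay":0,"az":-0.002,"fingers":255}]'
python3 -m handwheel '[{"dx":0,"dy":0,"dz":0.01,"ax":0,"ay":0,"az":0,"fingers":255},{"dx":0,"dy":0,"dz":0.02,"ax":0,"ay":0,"az":0,"fingers":255},{"dx":0,"dy":0,"dz":0.025,"ax":0,"ay":0,"az":0,"fingers":255},{"dx":0,"dy":0,"dz":0.025,"ax":0,"ay":0,"az":0,"fingers":255}]'; python3 -c "from h import *;st()"
```

```text
clock: 15.9
ee_pos: [0.5442, 0.1032, 0.0971]
orientation: [0.572, 0.82, -0.0, -0.001]
contact_force: [0.7, 0.5, -1.6]
grip_width: 0.271
gripper_force: 44.9
clock: 16.4
ee_pos: [0.5446, 0.1033, 0.0902]
orientation: [0.572, 0.82, 0.0, 0.0]
contact_force: [-0.7, -0.5, -2.6]
grip_width: 0.271
gripper_force: 44.9
t16.40 [0.5446 0.1033 0.0902] psi 110.27 z [ 1.e-04  1.e-04 -1.e+00] F [-0.68 -0.49 -2.6 ] w0.271 g44.9
```

```bash
python3 -m handwheel '[{"dx":0,"dy":0,"dz":0.007,"ax":0,"ay":0,"az":0,"fingers":255},{"dx":0,"dy":0,"dz":0.013,"ax":0,"ay":0,"az":0,"fingers":255},{"dx":0,"dy":0,"dz":0.013,"ax":0,"ay":0,"az":0,"fingers":255}]'
python3 -m handwheel '[{"dx":0,"dy":0,"dz":0.007,"ax":0,"ay":0,"az":0,"fingers":255},{"dx":0,"dy":0,"dz":0.007,"ax":0,"ay":0,"az":0,"fingers":255}]'; python3 -c "from h import *;st()"
```

```text
clock: 16.77
ee_pos: [0.5447, 0.1033, 0.0864]
orientation: [0.572, 0.82, 0.0, 0.0]
contact_force: [-0.4, -0.3, 2.7]
grip_width: 0.271
gripper_force: 44.9
clock: 17.02
ee_pos: [0.5447, 0.1033, 0.0843]
orientation: [0.572, 0.82, 0.0, 0.0]
contact_force: [-1.1, -0.5, 4.0]
grip_width: 0.27
gripper_force: 44.9
t17.02 [0.5447 0.1033 0.0843] psi 110.27 z [ 4.e-04  2.e-04 -1.e+00] F [-1.07 -0.5   4.05] w0.270 g44.9
```

Contact came at z≈0.088, and about 3.7 mm is pressed now. I add 2 mm, then make the pass of 135 mm along −tool x, at roughly 8 mm per row.

```bash
python3 -m handwheel '[{"dx":0,"dy":0,"dz":0.007,"ax":0,"ay":0,"az":0,"fingers":255},{"dx":0,"dy":0,"dz":0.007,"ax":0,"ay":0,"az":0,"fingers":255}]'
python3 -m handwheel '[{"dx":-0.025,"dy":0,"dz":0,"ax":0,"ay":0,"az":0,"fingers":255},{"dx":-0.05,"dy":0,"dz":0,"ax":0,"ay":0,"az":0,"fingers":255},{"dx":-0.075,"dy":0,"dz":0,"ax":0,"ay":0,"az":0,"fingers":255}]'
python3 - <<'E'
from h import *
st(); o=bot.get_obs()["ee_pos"]; d=o[:2]-[.5665,.039]; print("ys",d@[-.345,.938],"xs",d@[.938,.345])
E
```

```text
clock: 17.27
ee_pos: [0.5447, 0.1033, 0.0822]
orientation: [0.572, 0.821, 0.0, 0.0]
contact_force: [-0.9, 0.8, 5.4]
grip_width: 0.27
gripper_force: 44.9
clock: 17.65
ee_pos: [0.5528, 0.0829, 0.0823]
orientation: [0.572, 0.82, 0.001, -0.0]
contact_force: [-1.5, 4.8, 5.8]
grip_width: 0.266
gripper_force: 44.9
t17.65 [0.5528 0.0829 0.0823] psi 110.25 z [ 9.0e-04  1.5e-03 -1.0e+00] F [-1.5   4.77  5.81] w0.266 g44.9
ys 0.045867266274727515 xs 0.002264522613881291
```

```bash
python3 -m handwheel '[{"dx":-0.025,"dy":0,"dz":0,"ax":0,"ay":0,"az":0,"fingers":255},{"dx":-0.05,"dy":0,"dz":0,"ax":0,"ay":0,"az":0,"fingers":255},{"dx":-0.075,"dy":0,"dz":0,"ax":0,"ay":0,"az":0,"fingers":255},{"dx":-0.1,"dy":0,"dz":0,"ax":0,"ay":0,"az":0,"fingers":255},{"dx":-0.125,"dy":0,"dz":0,"ax":0,"ay":0,"az":0,"fingers":255}]'
python3 -c "from h import *;st()"
```

```text
clock: 18.27
ee_pos: [0.5657, 0.0476, 0.0823]
orientation: [0.572, 0.82, 0.001, -0.0]
contact_force: [-0.9, 4.4, 4.8]
grip_width: 0.275
gripper_force: 44.9
t18.27 [0.5657 0.0476 0.0823] psi 110.25 z [ 8.0e-04  1.5e-03 -1.0e+00] F [-0.86  4.38  4.82] w0.275 g44.9
```

```bash
python3 -m handwheel '[{"dx":-0.025,"dy":0,"dz":0,"ax":0,"ay":0,"az":0,"fingers":255},{"dx":-0.05,"dy":0,"dz":0,"ax":0,"ay":0,"az":0,"fingers":255},{"dx":-0.075,"dy":0,"dz":0,"ax":0,"ay":0,"az":0,"fingers":255},{"dx":-0.1,"dy":0,"dz":0,"ax":0,"ay":0,"az":0,"fingers":255},{"dx":-0.125,"dy":0,"dz":0,"ax":0,"ay":0,"az":0,"fingers":255}]'
python3 -c "from h import *;st()"
```

```text
clock: 18.9
ee_pos: [0.5786, 0.0124, 0.0822]
orientation: [0.572, 0.82, 0.001, -0.0]
contact_force: [-1.6, 3.5, 6.2]
grip_width: 0.268
gripper_force: 44.9
t18.90 [0.5786 0.0124 0.0822] psi 110.25 z [ 5.0e-04  1.4e-03 -1.0e+00] F [-1.57  3.51  6.2 ] w0.268 g44.9
```

```bash
python3 -m handwheel '[{"dx":-0.025,"dy":0,"dz":0,"ax":0,"ay":0,"az":0,"fingers":255},{"dx":-0.05,"dy":0,"dz":0,"ax":0,"ay":0,"az":0,"fingers":255},{"dx":-0.075,"dy":0,"dz":0,"ax":0,"ay":0,"az":0,"fingers":255},{"dx":-0.1,"dy":0,"dz":0,"ax":0,"ay":0,"az":0,"fingers":255},{"dx":-0.125,"dy":0,"dz":0,"ax":0,"ay":0,"az":0,"fingers":255}]'
python3 -m handwheel '[{"dx":0,"dy":0,"dz":0,"ax":0,"ay":0,"az":0,"fingers":255},{"dx":0,"dy":0,"dz":0,"ax":0,"ay":0,"az":0,"fingers":255}]'
python3 - <<'E'
from h import *
st(); o=bot.get_obs()["ee_pos"]; d=o[:2]-[.5665,.039]; print("ys",d@[-.345,.938],"xs",d@[.938,.345])
E
```

```text
clock: 19.52
ee_pos: [0.5916, -0.0227, 0.0822]
orientation: [0.572, 0.82, 0.001, -0.0]
contact_force: [-0.1, 3.8, 4.6]
grip_width: 0.272
gripper_force: 44.9
clock: 19.77
ee_pos: [0.592, -0.0236, 0.0824]
orientation: [0.572, 0.82, 0.0, 0.001]
contact_force: [0.3, 0.9, 5.3]
grip_width: 0.274
gripper_force: 44.9
t19.77 [ 0.592  -0.0236  0.0824] psi 110.25 z [ 1.3e-03 -1.0e-04 -1.0e+00] F [0.28 0.86 5.35] w0.274 g44.9
ys -0.06752856332051024 xs 0.002304025643196893
```

Pass complete. I lift and return to the tray.

```bash
python3 -m handwheel '[{"dx":0,"dy":0,"dz":-0.05,"ax":0,"ay":0,"az":0,"fingers":255},{"dx":0,"dy":0,"dz":-0.15,"ax":0,"ay":0,"az":0,"fingers":255},{"dx":0,"dy":0,"dz":-0.3,"ax":0,"ay":0,"az":0,"fingers":255},{"dx":0,"dy":0,"dz":-0.36,"ax":0,"ay":0,"az":0,"fingers":255},{"dx":0,"dy":0,"dz":-0.36,"ax":0,"ay":0,"az":0,"fingers":255}]'
python3 -m handwheel '[{"dx":0,"dy":0,"dz":0,"ax":0,"ay":0,"az":0.29,"fingers":255},{"dx":0,"dy":0,"dz":0,"ax":0,"ay":0,"az":0.29,"fingers":255},{"dx":0,"dy":0,"dz":0,"ax":0,"ay":0,"az":0.29,"fingers":255},{"dx":0,"dy":0,"dz":0,"ax":0,"ay":0,"az":0.29,"fingers":255},{"dx":0,"dy":0,"dz":0,"ax":0,"ay":0,"az":0.29,"fingers":255}]'
python3 - <<'E'
from h import *
st(); plan(.488,-.359,.185,5.6)
E
```

```text
clock: 20.4
ee_pos: [0.5922, -0.0235, 0.1917]
orientation: [0.572, 0.82, 0.001, 0.001]
contact_force: [-0.9, -0.3, -1.6]
grip_width: 0.274
gripper_force: 44.9
clock: 21.02
ee_pos: [0.59, -0.0232, 0.1882]
orientation: [0.876, 0.483, -0.001, -0.001]
contact_force: [-0.7, -0.1, -2.4]
grip_width: 0.275
gripper_force: 44.9
t21.02 [ 0.59   -0.0232  0.1882] psi 57.75 z [-3.4e-03  6.0e-04 -1.0e+00] F [-0.68 -0.15 -2.44] w0.275 g44.9
d [-1.128   0.3099  0.011 ] a [-0.0007  0.0008  0.2897] rows [6. 5.]
```

```bash
python3 -m handwheel '[{"dx":-0.56,"dy":0.155,"dz":0,"ax":0,"ay":0,"az":0,"fingers":255},{"dx":-0.56,"dy":0.155,"dz":0,"ax":0,"ay":0,"az":0,"fingers":255},{"dx":-0.56,"dy":0.155,"dz":0,"ax":0,"ay":0,"az":0,"fingers":255}]'
python3 -m handwheel '[{"dx":-0.565,"dy":0.155,"dz":0.01,"ax":0,"ay":0,"az":0.29,"fingers":255},{"dx":-0.565,"dy":0.155,"dz":0.01,"ax":0,"ay":0,"az":0.29,"fingers":255},{"dx":-0.565,"dy":0.155,"dz":0.01,"ax":0,"ay":0,"az":0.29,"fingers":255},{"dx":-0.565,"dy":0.155,"dz":0.01,"ax":0,"ay":0,"az":0.29,"fingers":255},{"dx":-0.565,"dy":0.155,"dz":0.01,"ax":0,"ay":0,"az":0.29,"fingers":255}]'
python3 -m handwheel '[{"dx":0,"dy":0,"dz":0,"ax":0,"ay":0,"az":0,"fingers":255}]'
python3 - <<'E'
from h import *
st(); plan(.488,-.359,.06,5.6)
E
```

```text
clock: 21.4
ee_pos: [0.5401, -0.192, 0.1883]
orientation: [0.874, 0.485, -0.001, -0.001]
contact_force: [0.4, 0.2, -2.1]
grip_width: 0.268
gripper_force: 44.9
clock: 22.02
ee_pos: [0.4902, -0.3591, 0.1849]
orientation: [0.999, 0.047, -0.001, -0.001]
contact_force: [0.4, -0.2, -2.5]
grip_width: 0.267
gripper_force: 44.9
clock: 22.15
ee_pos: [0.4908, -0.3584, 0.1854]
orientation: [0.999, 0.052, -0.001, -0.001]
contact_force: [-0.3, 0.3, -2.1]
grip_width: 0.27
gripper_force: 44.9
t22.15 [ 0.4908 -0.3584  0.1854] psi 5.93 z [-0.0022  0.0022 -1.    ] F [-0.26  0.33 -2.12] w0.270 g44.9
d [-0.0085  0.002   0.4179] a [-0.0008  0.0006  0.0018] rows [3. 1.]
```

```bash
python3 -m handwheel '[{"dx":-0.008,"dy":0.002,"dz":0.15,"ax":0,"ay":0,"az":0,"fingers":255},{"dx":-0.008,"dy":0.002,"dz":0.3,"ax":0,"ay":0,"az":0,"fingers":255},{"dx":-0.008,"dy":0.002,"dz":0.4,"ax":0,"ay":0,"az":0,"fingers":255},{"dx":-0.008,"dy":0.002,"dz":0.46,"ax":0,"ay":0,"az":0,"fingers":255},{"dx":-0.008,"dy":0.002,"dz":0.485,"ax":0,"ay":0,"az":0,"fingers":255}]'
python3 -m handwheel '[{"dx":0,"dy":0,"dz":0,"ax":0,"ay":0,"az":0,"fingers":255},{"dx":0,"dy":0,"dz":0.005,"ax":0,"ay":0,"az":0,"fingers":255},{"dx":0,"dy":0,"dz":0.01,"ax":0,"ay":0,"az":0,"fingers":255},{"dx":0,"dy":0,"dz":0.01,"ax":0,"ay":0,"az":0,"fingers":255}]'
```

```text
clock: 22.78
ee_pos: [0.4891, -0.3593, 0.0404]
orientation: [0.999, 0.052, -0.001, -0.001]
contact_force: [-0.0, 0.7, -2.7]
grip_width: 0.274
gripper_force: 44.9
clock: 23.28
ee_pos: [0.4896, -0.36, 0.0389]
orientation: [0.999, 0.051, 0.0, 0.0]
contact_force: [-0.2, 0.8, -3.4]
grip_width: 0.27
gripper_force: 44.9
```

```bash
python3 -m handwheel '[{"dx":0,"dy":0,"dz":0.005,"ax":0,"ay":0,"az":0,"fingers":255},{"dx":0,"dy":0,"dz":0.01,"ax":0,"ay":0,"az":0,"fingers":255},{"dx":0,"dy":0,"dz":0.01,"ax":0,"ay":0,"az":0,"fingers":255}]'
python3 -m handwheel '[{"dx":0,"dy":0,"dz":0.003,"ax":0,"ay":0,"az":0,"fingers":255},{"dx":0,"dy":0,"dz":0.003,"ax":0,"ay":0,"az":0,"fingers":255}]'
```

```text
clock: 23.65
ee_pos: [0.4893, -0.3597, 0.0353]
orientation: [0.999, 0.051, -0.0, -0.0]
contact_force: [-0.5, 0.1, -3.0]
grip_width: 0.274
gripper_force: 44.9
clock: 23.9
ee_pos: [0.4894, -0.3599, 0.0345]
orientation: [0.999, 0.051, -0.0, -0.0]
contact_force: [-0.4, -0.1, -3.0]
grip_width: 0.27
gripper_force: 44.9
```

```bash
python3 -m handwheel '[{"dx":0,"dy":0,"dz":0.003,"ax":0,"ay":0,"az":0,"fingers":255},{"dx":0,"dy":0,"dz":0.003,"ax":0,"ay":0,"az":0,"fingers":255}]'
python3 -c "from h import *;st()"
```

```text
clock: 24.15
ee_pos: [0.4895, -0.3599, 0.0344]
orientation: [0.999, 0.051, 0.0, 0.0]
contact_force: [-2.4, 1.0, 4.6]
grip_width: 0.268
gripper_force: 44.9
t24.15 [ 0.4895 -0.3599  0.0344] psi 5.87 z [ 2.e-04 -1.e-04 -1.e+00] F [-2.36  0.97  4.58] w0.268 g44.9
```

On the tray floor. I release, rise and look.

```bash
python3 -m handwheel '[{"dx":0,"dy":0,"dz":0,"ax":0,"ay":0,"az":0,"fingers":0},{"dx":0,"dy":0,"dz":0,"ax":0,"ay":0,"az":0,"fingers":0},{"dx":0,"dy":0,"dz":0,"ax":0,"ay":0,"az":0,"fingers":0},{"dx":0,"dy":0,"dz":0,"ax":0,"ay":0,"az":0,"fingers":0},{"dx":0,"dy":0,"dz":0,"ax":0,"ay":0,"az":0,"fingers":0}]'
python3 -m handwheel '[{"dx":0,"dy":0,"dz":0,"ax":0,"ay":0,"az":0,"fingers":0},{"dx":0,"dy":0,"dz":-0.15,"ax":0,"ay":0,"az":0,"fingers":0},{"dx":0,"dy":0,"dz":-0.35,"ax":0,"ay":0,"az":0,"fingers":0},{"dx":0,"dy":0,"dz":-0.55,"ax":0,"ay":0,"az":0,"fingers":0},{"dx":0,"dy":0,"dz":-0.7,"ax":0,"ay":0,"az":0,"fingers":0}]'
python3 -m handwheel '[{"dx":-0.07,"dy":0,"dz":-0.05,"ax":0,"ay":0,"az":0,"fingers":0},{"dx":-0.07,"dy":0,"dz":-0.05,"ax":0,"ay":0,"az":0,"fingers":0}]'
python3 - <<'E'
from h import *
st(); ci=bot.camera_info("wrist"); im=bot.capture("wrist"); s=bot.capture("scene")
for c,z in(("blue",.016),("red",.067)):
    for k in blobs(im,c,300):
        print(c,np.mean([onz(ci,x,z)[:2] for x in cv2.boxPoints(cv2.minAreaRect(k))],0))
v=np.hstack([im,s]); cv2.imwrite("pics/end.png",cv2.resize(v,(800,300),interpolation=cv2.INTER_AREA)[:,:,::-1])
E
```

```text
clock: 24.78
ee_pos: [0.4894, -0.3598, 0.0336]
orientation: [0.999, 0.051, -0.0, -0.0]
contact_force: [0.1, -0.8, -0.6]
grip_width: 0.801
gripper_force: 0.0
clock: 25.4
ee_pos: [0.4898, -0.3602, 0.2466]
orientation: [0.999, 0.051, 0.001, 0.001]
contact_force: [0.6, -1.4, 0.2]
grip_width: 0.999
gripper_force: 0.0
clock: 25.65
ee_pos: [0.4669, -0.3621, 0.2588]
orientation: [0.999, 0.051, -0.0, 0.0]
contact_force: [0.7, -0.5, -0.7]
grip_width: 0.999
gripper_force: 0.0
t25.65 [ 0.4669 -0.3621  0.2588] psi 5.80 z [-3.e-04 -2.e-04 -1.e+00] F [ 0.66 -0.52 -0.68] w0.999 g0.0
blue [ 0.48681904 -0.35970422]
red [ 0.49121526 -0.35949399]
```

View pics/end.png

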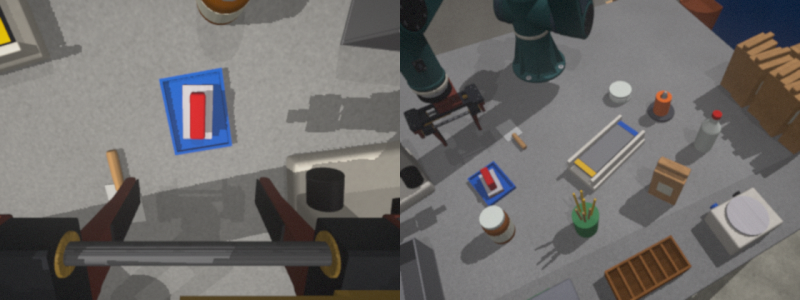

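The block lies flat in the tray at (198,112) in the wrist view, about 4 mm from the tray centre. The roll is on its spindle (scene half, (662,105)), the platen is clear and the bystanders haven't moved.

```bash
python3 -c "from bench import bot; print(bot.finish_job())"
```

```text
the job is handed in; nothing more can be done
None
```

The job is handed in, with no verdict returned: the roll is fully down on its spindle, the lapping pass ran blue to yellow with the platen about 5.5 mm down (judged from tool height and force), the block is flat in the tray and let go, and the last picture shows the bystanders unmoved.

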